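# Nest the colour bowls and hold the bowl warmer's sprung lid at its loading mark

### The job

The colour bowls are to be warmed before the hide glue goes in, so nest them into one stack on the bench, the medium bowl in the large one and the small bowl in the medium one, each lowered in without dropping it and sitting flat on the floor of the one below. Then take the warmer's sprung lid by its front bar handle, raise it only until the yellow pointer stands at the red clip on the quadrant, so that the warmth stays in, and hold it there so that I can slip the stack in: your program finishes while still holding the lid. Leave the clip as it is set, and leave the knife, scissors, jar, weight and spectacles where they lie.

Things in the scene. Friction and masses are not known exactly. Their poses are not given: they have to be found in the camera images.
- bowl_large: Large thick white porcelain bowl, outer diameter 160 mm at the rim and 144 mm at the foot, 54 mm high, wall 8 mm, floor 10 mm thick; about 0.65 kg. Origin: centre of its underside; z up.
- bowl_medium: Medium celadon (pale green) bowl of the same set, outer diameter 112 mm at the rim and 96 mm at the foot, 54 mm high, wall 8 mm, floor 10 mm thick; about 0.36 kg. It can be pinched by its rim from above. Origin: centre of its underside; z up. Nested, its underside lies on the large bowl's floor and its rim stands 10 mm above the large rim.
- bowl_small: Small blue bowl of the same set, outer diameter 62 mm at the rim and 46 mm at the foot, 54 mm high, wall 8 mm, floor 10 mm thick; about 0.17 kg. Origin: centre of its underside; z up. Nested, its underside lies on the medium bowl's floor and its rim stands 10 mm above the medium rim.
- warmer: Bowl warmer, fixed to the bench: cream metal box 220 mm deep (its x), 300 mm wide (its y), 110 mm high, with the controls on its front (-x). Origin: centre of its underside; x points from the front to the hinged back.
- lid_hinge (a point): Middle of the lid's hinge axis on the warmer's far top edge, 110 mm above the bench; it does not move. The axis runs along the warmer's y; at angle a (joint lid) the bar handle's axis lies 250 cos a - 42 sin a mm in front of it and 250 sin a + 42 cos a mm above it.
- lid (a joint): Angle of the aluminium lid (rad): 0 shut, growing as the front edge rises, stop at 1.4. A spring hinge and the lid's weight pull it shut: about 4 N at the bar when shut, 5 to 6 N near the clip; let go, it slams shut.
- lid_bar: The lid's handle: a round black grip sleeve, 14 mm thick, 106 mm long along the warmer's y, turning freely on a rod between two steel arms. It stands 22 mm before the lid's front edge; with the lid shut, 152 mm above the bench, 25 mm above the lid's top. Pinched from above across its thickness it turns with the fingers, tool kept pointing down, as the lid swings. Origin: middle of the sleeve.
- pointer_tip (a point): Tip of the yellow-ended black pointer on the lid's hinge pin, at the warmer's right (-y) side, 107 mm from the hinge axis; it turns with the lid over the steel quadrant.
- clip_mark (a point): Inner edge of the red index clip on the quadrant's rim, 107 mm from the hinge axis: where the pointer tip must stand. Origin at the same side offset as the pointer tip.
- clip (a joint): Lid angle (rad) that the red clip marks, between 0.5 and 0.8 (about 29 to 46 degrees); 0 is level. Held by friction; to be left as it is.
- knife: Carving knife, wooden handle, 161 mm long, 15 mm thick, lying on the bench; leave alone. Origin: near its middle.
- scissors: Scissors with black loops, 165 mm long, 85 mm wide, 10 mm thick, lying on the bench; leave alone. Origin: at the pivot.
- gum_jar: Amber jar with a black cap, 60 mm diameter, 85 mm high; leave alone. Origin: centre of its underside.
- brass_weight: Turned brass paperweight, 42 mm diameter, 54 mm high; leave alone. Origin: centre of its underside.
- spectacles: Dark red spectacles standing on their lower rims and temple ends, 135 mm long, 125 mm wide, 43 mm high; leave alone. Origin: under the nose bridge.

How it is judged (in metres and radians):
On the way:
1. the medium bowl sits in the large one and the small bowl in the medium one, upright, let go and at rest on the bench, with the lid still shut (z of bowl_medium in the frame of bowl_large below 0.014 m and horizontal distance between bowl_medium and bowl_large below 0.025 m and z of bowl_small in the frame of bowl_medium below 0.014 m and horizontal distance between bowl_small and bowl_medium below 0.025 m and angle between each of bowl_medium, bowl_small's own z axis and vertical below 0.08 rad and height (world z) of bowl_large below 0.006 m and contact force between the fingers and bowl_medium below 0.1 N and contact force between the fingers and bowl_small below 0.1 N and linear speed of bowl_small below 0.03 m/s and value of joint lid below 0.06 rad), for 0.2 s.
At the end, for the whole second after the job is handed in: The fingers carry the lid by its bar (over 1.5 N), still, pointer tip within 9.5 mm (5 degrees) of the red clip's mark; the bowls stand nested on the bench at rest, upright within 0.08 rad, each underside within 4 mm of the floor below it and within 25 mm of its centre (distance between pointer_tip and clip_mark below 0.0095 m and velocity of joint lid between -0.05 and 0.05 rad/s and contact force between the fingers and lid_bar above 1.5 N and z of bowl_medium in the frame of bowl_large below 0.014 m and horizontal distance between bowl_medium and bowl_large below 0.025 m and z of bowl_small in the frame of bowl_medium below 0.014 m and horizontal distance between bowl_small and bowl_medium below 0.025 m and angle between each of bowl_large, bowl_medium, bowl_small's own z axis and vertical below 0.08 rad and height (world z) of bowl_large below 0.006 m and linear speed of each of bowl_large, bowl_medium, bowl_small below 0.03 m/s); the arm keeps its last pose, push and grip.
It fails at once if the lid is swung more than about 12 degrees past the red clip (z of pointer_tip in the frame of clip_mark above 0.022 m).
It fails at once if the red clip is shifted (distance of clip_mark from where it was at the start of the episode above 0.005 m).
It fails at once if a bowl is dropped (falls free of the fingers at over 0.5 m/s, some 13 mm of fall) ((linear speed of bowl_large above 0.5 m/s and contact force between the fingers and bowl_large below 0.1 N) or (linear speed of bowl_medium above 0.5 m/s and contact force between the fingers and bowl_medium below 0.1 N) or (linear speed of bowl_small above 0.5 m/s and contact force between the fingers and bowl_small below 0.1 N)).
It fails at once if a bystander is disturbed (moved by more than 20 mm) (distance of any of knife, scissors, gum_jar, brass_weight, spectacles from where it was at the start of the episode above 0.02 m).
It also fails if it takes over 67 s, if anything falls off the work surface, if the arm or the gripper's body presses on something with over 40 N, if the wrist force passes 120 N, or if a joint passes its speed limit or range.

### The arm

A 6-joint arm with a two-finger parallel gripper is mounted at the origin on the work surface. World frame = base frame: x ahead of the robot, y to its left, z up, the work surface at z = 0. Lengths are in mm, angles in rad, forces in N, time in s.
With the tool pointing down it reaches from about 275 to 1000 mm from the base axis. Payload 8.4 kg.
Tool frame: the origin (TCP) lies between the finger pads; the fingertips stand 22 mm ahead of it and the grasp point (between the pads) lies 3 mm ahead of it (r.nose_length is the z of the fingertips in the tool frame, in mm); z points along the fingers, y is the line along which they close (so a half turn about z gives the same grasp; the last joint's range is limited). The gripper opens to 85 mm and grips with 20 to 120 N. Pads are 22 mm wide; open, the fingers measure 114 mm over their backs; the gripper's body (76 mm by 85 mm) begins 54 mm behind the grasp point. The pads swing forward as they close: fully open they stand 13 mm farther back than shut.
Start: joints at [1.182, 0.353, 1.633, -0, 1.155, -0.002], TCP at [235.766, 578.829, 253.281] pointing down, gripper open.
Joint ranges: [-2.63, 2.63], [-0.92, 2.1], [0.06, 2.66], [-1.3, 4.44], [0, 2.69], [-3.02, 3.02]. Speed limits (rad/s): [2.22, 2.22, 2.79, 3.14, 3.14, 3.14].

### API

Orientations are given as [roll, pitch, yaw] about the fixed x, y, z axes, in that order (R = Rz(yaw) Ry(pitch) Rx(roll)).
In Python, from rig import r, sensors, grab_frame, camera_params, sign_off gives the robot as it stands (r), with the cameras as plain functions, the job as plain functions and the readings (sensors).
- The arm moves only by the shell command python3 steer.py [FORCE], which reads ROWS from standard input. ROWS is 1 to 5 rows, parted by semicolons, with the numbers parted by commas; each row has 7 numbers: a rotation vector rx, ry, rz in rad, then dx, dy, dz in mm, then the opening from 0.0 (shut) to 1.0 (fully open); each row shifts and turns the commanded pose from where the row before left it, along the tool's axes as they then stand; what a row does not reach is not made up. A row lasts 1/12 s, in which the tool goes at most 41.7 mm and 0.125 rad, less where a joint would pass 70% of its speed; a pose out of reach is approached as far as the arm can. The fingers move at their own pace and stop on an object; FORCE is the grip in N (left out, the last holds). Time passes only in rows, so rows that do not move let the fingers close. It prints the time, the measured TCP pose, the force, the opening and the grip force at its end. Input that does not fit is refused with a message, and nothing moves.
- sensors.sense(): the state, without advancing time (a new reading comes with each control period).
- grab_frame(name): name is "side" or "top" or "wrist"; returns the picture (384x512x3 uint8, red, green, blue); there is no depth.
- camera_params(name): a dict with "fx", "fy", "cx", "cy" (pixels), "dist_coeffs" ([k1, k2, p1, p2, k3] as OpenCV has them; the pictures are not rectified), "rvec" (rotation vector, rad) and "tvec" (3), from world to camera coordinates, as OpenCV has them. Camera axes: x right, y down, z forward; pixel columns grow to the right and rows downward; lengths in mm; the calibration is good to about 2 mm. A picture is of the moment at which its call begins: read the wrist's pose just before it. camera_params takes no time and is no camera call; for the wrist camera it gives the pose at the moment of the call.
- sign_off(): hands the job in; it is judged then, once.
The state is a dict: "clock": time; "qpos": joint angles; "qvel": joint speeds; "joint_efforts": joint torques, N m; "eef_pos": TCP position; "tcp_rot": TCP orientation; "contact_force": force on the tool from outside, world axes, zero at the start; "wrist_torque": the same for the moment, N m; "opening": opening from 0.0 (shut) to 1.0 (fully open); "grasp_force": force on a finger pad.
Only numpy, scipy, OpenCV 4.12 (cv2) and the standard library are available. Lean on these libraries where they do the work, as an engineer would, in place of code of your own. Each camera call takes 0.05 s, during which the arm holds its last target. There are 200 camera calls.

## Working session

There is one attempt and no reset: what is moved stays moved. The work goes in short steps, Python scripts to look and compute and a shell command to move; the robot and the scene stay as the last step left them, time stands still between calls to the robot, and variables do not carry over. Pictures are saved under pics/ and viewed, at most 10 in all, crops included, and the job is handed in when it is done.

```bash
ls; mkdir -p pics; python3 - <<'E'
from rig import r, sensors, grab_frame, camera_params, sign_off
import cv2
for n in("top","side"):
    im=grab_frame(n); cv2.imwrite(f"pics/{n}0.png",im[:,:,::-1]); print(n,camera_params(n))
print(sensors.sense())
E
```

```text
pics
rig.py
steer.py
top {'fx': 351.61384725813167, 'fy': 351.61384725813167, 'cx': 257.31820320091794, 'cy': 195.595903744682, 'dist_coeffs': array([-0.10194084,  0.        ,  0.        ,  0.        ,  0.        ]), 'rvec': array([ 2.18758581, -2.1255044 ,  0.18238316]), 'tvec': array([ -94.57997117,  567.24603549, 1155.29428284])}
side {'fx': 357.9001691199567, 'fy': 357.9001691199567, 'cx': 256.66622633288904, 'cy': 192.93098512743597, 'dist_coeffs': array([-0.06563738,  0.        ,  0.        ,  0.        ,  0.        ]), 'rvec': array([ 2.11045703, -0.83626826,  0.43429145]), 'tvec': array([-441.4160797 ,  290.96123983,  912.78987053])}
{'clock': 0.1, 'qpos': array([ 1.18160925e+00,  3.53601353e-01,  1.63406635e+00,  1.37847807e-05,
        1.15520826e+00, -2.40056917e-03]), 'qvel': array([ 0.00055987, -0.00059055, -0.00226234, -0.00210857, -0.00034398,
       -0.00050279]), 'joint_efforts': array([ 1.00807578e-03, -6.06365204e+01, -3.42821109e+01,  1.27845892e-04,
        4.03995509e-03, -1.62705851e-05]), 'eef_pos': array([235.60092244, 578.4532281 , 252.61989081]), 'tcp_rot': array([-3.14030938e+00, -1.56848947e-05,  2.75480056e+00]), 'contact_force': array([-0.77033762, -0.63272124,  0.63746555]), 'wrist_torque': array([ 0.0080194 , -0.01329788, -0.00509179]), 'grasp_force': 0.0, 'opening': 0.9991829260708924}
```

View pics/top0.png

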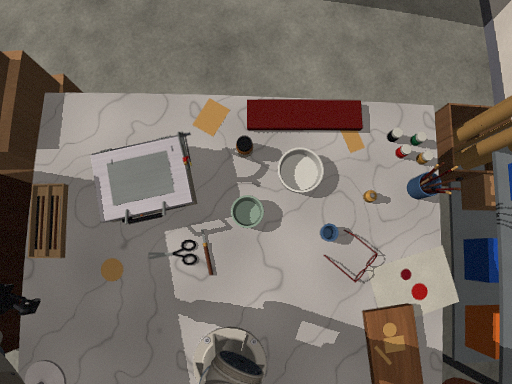

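View pics/side0.png

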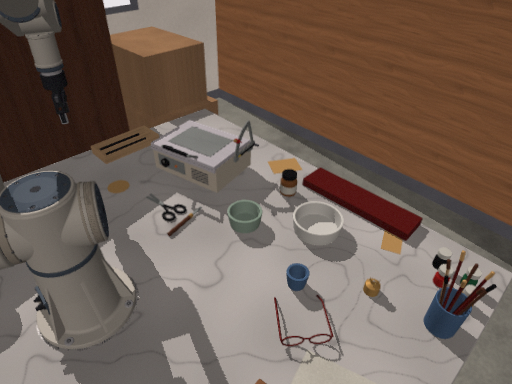

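The top view shows the large bowl at about (300,170), the medium at (247,211), the small at (329,232) next to the spectacles, and the warmer at (145,180) with its bar at (145,213). The red clip is near (186,160). The side view shows the same things, with the clip at about (238,141).

```bash
cat > h.py <<'E'
from rig import r, sensors, grab_frame, camera_params, sign_off
import cv2, numpy as np
from scipy.spatial.transform import Rotation as R
def ray(n,uv,P=None):
    P=P or camera_params(n); K=np.array([[P['fx'],0,P['cx']],[0,P['fy'],P['cy']],[0,0,1]])
    p=cv2.undistortPoints(np.array(uv,float).reshape(-1,1,2),K,np.array(P['dist_coeffs'])).reshape(-1,2)
    Rm=cv2.Rodrigues(np.array(P['rvec']))[0]
    return -Rm.T@np.array(P['tvec']), np.c_[p,np.ones(len(p))]@Rm
def plane(n,uv,z,P=None):
    c,d=ray(n,uv,P); return c+d*((z-c[2])/d[:,2])[:,None]
def proj(n,X,P=None):
    P=P or camera_params(n); K=np.array([[P['fx'],0,P['cx']],[0,P['fy'],P['cy']],[0,0,1]])
    return cv2.projectPoints(np.array(X,float).reshape(-1,1,3),np.array(P['rvec']),np.array(P['tvec']),K,np.array(P['dist_coeffs']))[0].reshape(-1,2)
def blob(m):
    n,l,s,c=cv2.connectedComponentsWithStats(m.astype(np.uint8)); i=1+np.argmax(s[1:,4]); return l==i,s[i],c[i]
def tool(target,yaw=None):
    "shift in tool axes to TCP target (world mm)"
    s=sensors.sense(); Rm=R.from_euler('xyz',s['tcp_rot']).as_matrix(); return Rm.T@(np.array(target)-s['eef_pos'])
E
python3 - <<'E'
from h import *
t=cv2.imread('pics/top0.png'); s=cv2.imread('pics/side0.png')
def circ(m,z):
    c=max(cv2.findContours(m.astype(np.uint8),cv2.RETR_EXTERNAL,cv2.CHAIN_APPROX_NONE)[0],key=len).reshape(-1,2)
    c=cv2.convexHull(c).reshape(-1,2)
    X=plane('top',c,z)[:,:2]; return cv2.minEnclosingCircle(X.astype(np.float32)), X.min(0),X.max(0)
hsv=cv2.cvtColor(t,cv2.COLOR_BGR2HSV).astype(int)
for nm,(u,v),w in(('L',(300,170),30),('M',(247,211),24),('S',(329,232),14)):
    sub=hsv[v-w:v+w,u-w:u+w]; H,S,V=sub[...,0],sub[...,1],sub[...,2]
    print(nm,sub[w,w],sub[2,2],)
H,S,V=hsv[...,0],hsv[...,1],hsv[...,2]
def win(m,u,v,w):
    o=np.zeros_like(m); o[v-w:v+w,u-w:u+w]=m[v-w:v+w,u-w:u+w]; return blob(o)[0]
print('M',circ(win((H>60)&(H<95)&(S>45),247,211,28),54))
print('S',circ(win((H>95)&(H<125)&(S>90),329,232,18),54))
print('L',circ(win((V>215)&(S<25),300,170,32),54))
# upscale crops to view
a=cv2.resize(t[120:250,80:210],(520,520),interpolation=cv2.INTER_CUBIC)
b=cv2.resize(t[145:205,270:330],(240,240),interpolation=cv2.INTER_CUBIC)
c=cv2.resize(t[205:285,310:390],(280,280),interpolation=cv2.INTER_CUBIC)
o=np.zeros((520,800,3),np.uint8);o[:,:520]=a;o[:240,520:760]=b;o[240:,520:]=c
cv2.imwrite('pics/c1.png',o)
a=cv2.resize(s[110:200,150:270],(800,600),interpolation=cv2.INTER_CUBIC);cv2.imwrite('pics/c2.png',a)
E
```

```text
L [ 18  23 202] [ 13  22 160]
M [ 58  35 101] [  9  24 108]
S [107 117  83] [ 17  25 166]
M (((496.7635803222656, -1.9120862483978271), 9.999999747378752e-05), array([496.76358457,  -1.91208626]), array([496.76358457,  -1.91208626]))
S (((451.68707275390625, -322.23101806640625), 29.428356170654297), array([ 425.02611885, -349.26050406]), array([ 479.05907056, -294.73086597]))
L (((603.9408569335938, -174.4693603515625), 4.806269645690918), array([ 600.60293108, -177.92729472]), array([ 607.27880933, -171.0114105 ]))
```

View pics/c1.png

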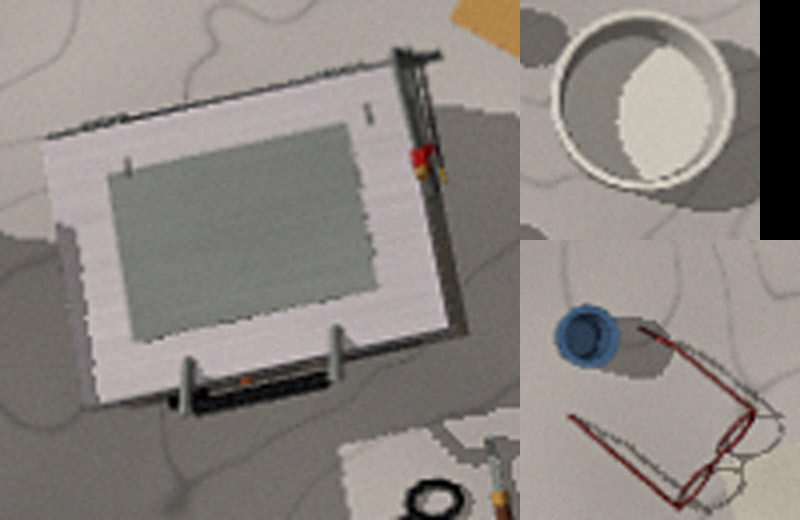

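View pics/c2.png

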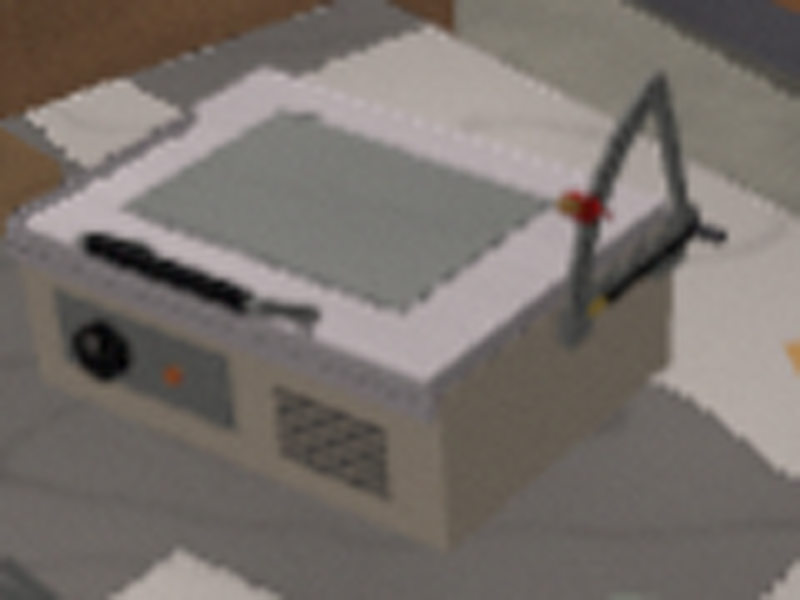

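The crops give the lid corners, at top pixels about (91,154), (179,135), (192,201) and (104,221), and the bar, from (128,222) to (163,215). The red clip is at top (186,159) and side (238,141). The yellow pointer tip is at side (239.5,156).

```bash
python3 - <<'E'
from h import *
t=cv2.imread('pics/top0.png'); s=cv2.imread('pics/side0.png')
np.set_printoptions(precision=1,suppress=True)
b=t.astype(int)
# rim masks: look at rows through the bowl centres
def edges(u,v,w,z,n=72):
    g=cv2.GaussianBlur(t,(3,3),0).astype(float); pts=[]
    c=plane('top',[(u,v)],z)[0]
    for a in np.linspace(0,2*np.pi,n,endpoint=False):
        rr=np.arange(w*.8,w*1.2,.5); X=np.c_[c[0]+rr*np.cos(a),c[1]+rr*np.sin(a),np.full(len(rr),z)]
        p=proj('top',X).astype(np.float32); col=cv2.remap(g.astype(np.float32),p[:,0].copy(),p[:,1].copy(),cv2.INTER_LINEAR).reshape(len(rr),3)
        d=np.linalg.norm(col[4:]-col[:-4],axis=1); pts.append(X[2+d.argmax(),:2])
    pts=np.array(pts)
    for _ in range(6):
        A=np.c_[2*pts,np.ones(len(pts))]; q=np.linalg.lstsq(A,(pts**2).sum(1),rcond=None)[0]
        R0=np.sqrt(q[2]+q[0]**2+q[1]**2); e=np.abs(np.linalg.norm(pts-q[:2],axis=1)-R0); pts=pts[e<=max(2,np.percentile(e,90))]
    return q[:2],R0,len(pts),e.max()
print('L',edges(300.7,170,80,54)); print('M',edges(247,211,56,54)); print('S',edges(329,232,31,54))
C=plane('top',[(91.25,154.5),(178.75,135.5),(192,201.25),(104.25,220.75)],127);print('lid',C, np.linalg.norm(np.roll(C,-1,0)-C,axis=1))
g=t.max(2);m=np.zeros(g.shape,bool);m[205:230,115:172]=g[205:230,115:172]<45
bb,st,cc=blob(m);print('bar px',st,cc);ys,xs=np.nonzero(bb)
e=plane('top',[(xs.min(),ys[xs==xs.min()].mean()),(xs.max(),ys[xs==xs.max()].mean()),cc],152);print(e,np.linalg.norm(e[0]-e[1]))
def tri(a,bp):
    c1,d1=ray('top',[a]);c2,d2=ray('side',[bp]);d1=d1[0];d2=d2[0]
    k=np.linalg.lstsq(np.c_[d1,-d2],c2-c1,rcond=None)[0];p,q=c1+k[0]*d1,c2+k[1]*d2;return (p+q)/2,np.linalg.norm(p-q)
red=lambda im,u,v:blob(np.pad(((im[v-8:v+8,u-8:u+8,2].astype(int)-im[v-8:v+8,u-8:u+8,1])>70),((v-8,im.shape[0]-v-8),(u-8,im.shape[1]-u-8))))[2]
a,c=red(t,186,159),red(s,238,141);print('clip',a,c,tri(a,c))
print('ptr',tri((80+443/4,120+175/4),(150+597/6.667,110+306/6.667)))
# bar ends in both views (side crop ends (90,243),(250,297))
print('barL',tri((80+197/4,120+403/4),(150+90/6.667,110+243/6.667)),'barR',tri((80+330/4,120+380/4),(150+248/6.667,110+298/6.667)))
print('hinge post top?',C[:2].mean(0))
E
```

```text
L (array([ 662.2, -226.7]), np.float64(75.62451704241577), 52, np.float64(1.8847262338608317))
M (array([513.6, -48. ]), np.float64(51.15673003658875), 49, np.float64(2.104380042068506))
S (array([ 450.9, -321.4]), np.float64(30.886580347336547), 57, np.float64(1.73910022359685))
lid [[676.1 468.9 127. ]
 [746.9 184.4 127. ]
 [533.  129.  127. ]
 [462.2 405.1 127. ]] [293.1 221.  285.  223.2]
bar px [128 213  34  11 143] [143.7 217.9]
[[465.6 319.8 152. ]
 [485.4 218.2 152. ]
 [473.8 271.4 152. ]] 103.5445183018188
clip [184.8 158.8] [238.7 140.3] (array([660.7, 150.5, 169.6]), np.float64(3.884447072853349))
ptr (array([658.4, 142.2, 110.1]), np.float64(1.4147773319949764))
barL (array([461.3, 317.7, 150.7]), np.float64(5.479441123238246)) barR (array([484.8, 212.3, 155.4]), np.float64(1.3126863409424223))
hinge post top? [711.5 326.6 127. ]
```

```bash

R1="" ; echo '0,0,0.08,-40,-9,0,1;0,0,0.08,-40,-9,0,1;0,0,0.08,-40,-9,0,1;0,0,0.08,-40,-9,0,1;0,0,0.08,-40,-9,0,1' | python3 steer.py 60
echo '0,0,0.08,-40,-9,0,1;0,0,0.08,-40,-9,0,1;0,0,0.08,-40,-9,0,1;0,0,0.08,-40,-9,0,1;0,0,0.08,-40,-9,0,1' | python3 steer.py
echo '0,0,0.08,-40,-9,0,1;0,0,0.08,-40,-9,0,1;0,0,0.08,-40,-9,0,1;0,0,0.08,-40,-9,0,1;0,0,0.08,-40,-9,0,1' | python3 steer.py
echo '0,0,0,0,0,0,1;0,0,0,0,0,0,1' | python3 steer.py
python3 - <<'E'
from h import *
im=grab_frame('wrist');cv2.imwrite('pics/w1.png',im[:,:,::-1])
P=camera_params('wrist');np.savez('w1.npz',**P);print(P,sensors.sense()['contact_force'],sensors.sense()['qpos'])
E
```

```text
clock: 0.52
eef_pos: [383.5, 436.0, 252.9]
tcp_rot: [-3.141, 0.0, 2.351]
contact_force: [0.8, 0.9, 0.6]
opening: 0.999
grasp_force: 0.0
clock: 0.93
eef_pos: [462.7, 248.0, 253.0]
tcp_rot: [-3.142, 0.0, 1.951]
contact_force: [1.2, 0.1, 0.2]
opening: 0.998
grasp_force: 0.0
clock: 1.35
eef_pos: [462.5, 44.3, 253.1]
tcp_rot: [3.141, 0.0, 1.551]
contact_force: [0.5, -0.3, 0.4]
opening: 1.001
grasp_force: 0.0
clock: 1.52
eef_pos: [462.2, 44.3, 253.2]
tcp_rot: [-3.141, 0.0, 1.551]
contact_force: [1.3, 0.1, -0.6]
opening: 1.001
grasp_force: 0.0
{'fx': 278.86725235383796, 'fy': 278.86725235383796, 'cx': 254.171332396679, 'cy': 193.07421665192044, 'dist_coeffs': array([-0.02182784,  0.        ,  0.        ,  0.        ,  0.        ]), 'rvec': array([-2.81075685,  0.02550991,  0.00409182]), 'tvec': array([-460.62746282,    9.49352452,  398.46129044])} [ 0.82209497 -0.16749874 -0.46957527] [9.49516373e-02 1.00349197e-01 1.96292098e+00 4.26801367e-04
 1.07822911e+00 1.12379249e-01]
```

View pics/w1.png

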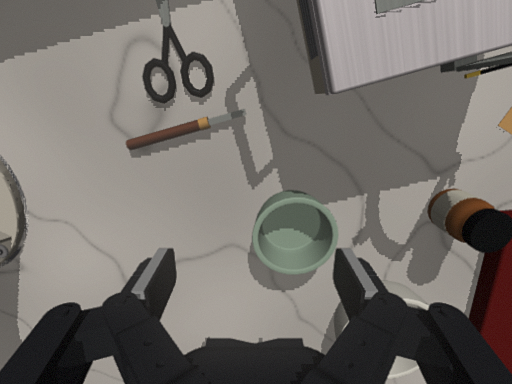

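The wrist view shows the medium bowl's rim as an ellipse centred at about (294,235), roughly 42 px in radius. The fingers close left to right, along world x, and the knife is well clear.

```bash
cat >> h.py <<'E'
def rim(im,n,uv,w,z,P=None,lo=.88,hi=1.12,show=None):
    "outer rim circle fit: (bgr image, camera, guess px, radius, height)"
    P=P or camera_params(n); g=cv2.GaussianBlur(im,(3,3),0).astype(np.float32); c=plane(n,[uv],z,P)[0]
    rr=np.arange(w*lo,w*hi,.5)
    for it in range(4):
        pts=[]
        for a in np.linspace(0,2*np.pi,90,endpoint=False):
            X=np.c_[c[0]+rr*np.cos(a),c[1]+rr*np.sin(a),np.full(len(rr),z)]
            p=proj(n,X,P).astype(np.float32)
            col=cv2.remap(g,p[:,0].copy(),p[:,1].copy(),cv2.INTER_LINEAR).reshape(-1,3)
            d=np.linalg.norm(col[3:]-col[:-3],axis=1)
            if d.max()>20: pts.append(X[1+d.argmax(),:2])
        pts=np.array(pts)
        for _ in range(5):
            A=np.c_[2*pts,np.ones(len(pts))]; q=np.linalg.lstsq(A,(pts**2).sum(1),rcond=None)[0]
            R0=np.sqrt(q[2]+q[0]**2+q[1]**2); e=np.abs(np.linalg.norm(pts-q[:2],axis=1)-R0)
            pts=pts[e<=max(1.5,np.percentile(e,85))]
        c=np.r_[q[:2],z]
    return q[:2].round(1),round(R0,1),len(pts)
E
python3 - <<'E'
from h import *
P=dict(np.load('w1.npz'));im=cv2.imread('pics/w1.png')
print('M wrist',rim(im,'wrist',(294,235),56,54,P))
t=cv2.imread('pics/top0.png')
for nm,uv,w in(('L',(300.7,170),80),('M',(247,211),56),('S',(329,232),31)): print(nm,rim(t,'top',uv,w,54))
print(plane('wrist',[(252,235),(337,235),(294,198),(294,272)],54,P).round(1))
print('specs',plane('top',[(344,230),(325,257)],20).round(),plane('top',[(244,145),(369,197)],50).round())
E
```

```text
M wrist (array([508.3, -37.7]), np.float64(52.4), 32)
L (array([ 661.9, -226.6]), np.float64(75.3), 58)
M (array([514.9, -44.7]), np.float64(49.8), 50)
S (array([ 451.4, -321.8]), np.float64(30.4), 46)
[[457.3 -36.4  54. ]
 [566.2 -38.5  54. ]
 [509.6  13.   54. ]
 [512.6 -93.1  54. ]]
specs [[ 462. -383.   20.]
 [ 368. -316.   20.]] [[ 744.  -27.   50.]
 [ 576. -463.   50.]]
```

```bash
python3 - <<'E'
from h import *
def ell(im,n,m,z,P=None):
    c=np.vstack(cv2.findContours(m.astype(np.uint8),cv2.RETR_EXTERNAL,cv2.CHAIN_APPROX_NONE)[0]).reshape(-1,2)
    X=plane(n,c,z,P)[:,:2].astype(np.float32);X=cv2.convexHull(X).reshape(-1,2)
    return X.min(0),X.max(0),(X.min(0)+X.max(0))/2,cv2.minEnclosingCircle(X)
P=dict(np.load('w1.npz'));im=cv2.imread('pics/w1.png').astype(int)
w=np.zeros(im.shape[:2],bool);w[185:290,245:345]=1
m=blob(w&(im[...,1]-im[...,2]>12))[0];print('M w',m.sum(),ell(im,'wrist',m,54,P))
t=cv2.imread('pics/top0.png').astype(int)
w=np.zeros(t.shape[:2],bool);w[185:240,220:275]=1
m=blob(w&(t[...,1]-t[...,2]>8))[0];print('M t',m.sum(),ell(t,'top',m,54))
w=np.zeros(t.shape[:2],bool);w[140:200,270:331]=1
print(t[170,270:332].sum(1)//3)
E
```

```text
M w 2781 (array([458.34   , -94.80884], dtype=float32), array([566.4298  ,  18.069513], dtype=float32), array([512.3849  , -38.369663], dtype=float32), ((512.6175537109375, -38.649627685546875), 56.747615814208984))
M t 753 (array([461.04413 , -98.754166], dtype=float32), array([569.2003   ,   9.0977955], dtype=float32), array([515.1222  , -44.828186], dtype=float32), ((514.3399658203125, -44.716922760009766), 55.21931076049805))
[154 147 147 150 149 147 141 144 204 175  72 126 129 127 128 129 126 126
 127 130 129 128 128 125 142 200 195 194 195 192 193 196 193 192 192 192
 194 196 194 194 193 192 190 193 196 195 192 189 170 169 160 183 200 157
 101 102 106 106 106 103 107 107]
```

```bash

echo '-0.0735,0,0,-40,0,0,0.45;-0.0735,0,0,-40,0,0,0.45;0,0,0,0,0,0,0.45;0,0,0,0,0,0,0.45' | python3 steer.py
python3 - <<'E'
from h import *
s=sensors.sense();print(R.from_euler('xyz',s['tcp_rot']).as_matrix().round(3)); print(tool([459.7,-42,63.8]).round(1))
E
```

```text
clock: 1.9
eef_pos: [460.9, -34.1, 253.3]
tcp_rot: [2.995, -0.0, 1.554]
contact_force: [0.4, 0.3, -0.5]
opening: 0.462
grasp_force: 0.0
[[ 0.017  0.989  0.146]
 [ 1.    -0.017 -0.002]
 [ 0.     0.146 -0.989]]
[ -8.  -28.9 187.3]
```

```bash

echo '0,0,0,-8,-29,25,0.45;0,0,0,0,0,40,0.45;0,0,0,0,0,40,0.45;0,0,0,0,0,25,0.45;0,0,0,0,0,0,0.45' | python3 steer.py
python3 - <<'E'
from h import *
s=sensors.sense();print(s['eef_pos'],tool([459.7,-42,63.8]).round(1))
im=grab_frame('wrist');cv2.imwrite('pics/w2.png',im[:,:,::-1])
E
```

```text
clock: 2.32
eef_pos: [449.7, -39.4, 116.2]
tcp_rot: [3.002, -0.001, 1.558]
contact_force: [-1.6, 0.3, -0.3]
opening: 0.453
grasp_force: 0.0
[449.74603107 -39.41538651 116.17490561] [-2.5  2.6 53.3]
```

View pics/w2.png

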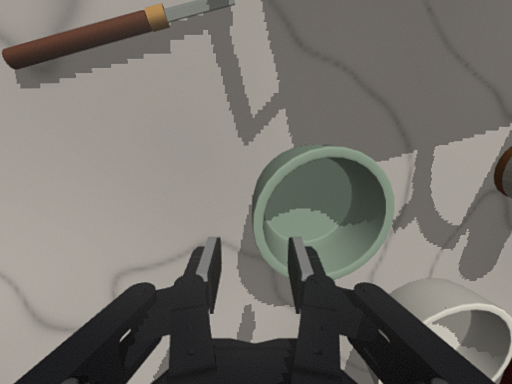

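The wrist view shows the open fingers, at about (213,260) and (297,260), straddling the near wall of the medium bowl at (256,215). I'll lower and grip.

```bash

echo '0,0,0,-2,2,20,0.45;0,0,0,0,0,20,0.45;0,0,0,0,0,13,0.45;0,0,0,0,0,0,0.45' | python3 steer.py 
echo '0,0,0,0,0,0,0;0,0,0,0,0,0,0;0,0,0,0,0,0,0;0,0,0,0,0,0,0;0,0,0,0,0,0,0' | python3 steer.py 90
echo '0,0,0,0,0,0,0;0,0,0,0,0,-3,0;0,0,0,0,0,-7,0;0,0,0,0,0,-10,0;0,0,0,0,0,-10,0' | python3 steer.py 90
echo '0,0,0,0,0,-20,0;0,0,0,0,0,-20,0;0,0,0,0,0,0,0;0,0,0,0,0,0,0' | python3 steer.py
python3 - <<'E'
from h import *
print(sensors.sense()['contact_force'])
a=grab_frame('wrist');b=grab_frame('side')
P=camera_params('wrist');np.savez('w3.npz',**P)
cv2.imwrite('pics/w3.png',np.hstack([a[100:384,100:500],b[150:292,180:380].repeat(2,0).repeat(2,1)])[:,:,::-1]);cv2.imwrite('pics/s3.png',b[:,:,::-1]);cv2.imwrite('pics/wf3.png',a[:,:,::-1])
E
```

```text
clock: 2.7
eef_pos: [462.0, -42.7, 68.1]
tcp_rot: [2.996, -0.0, 1.556]
contact_force: [0.2, 0.7, 0.6]
opening: 0.452
grasp_force: 0.0
clock: 3.12
eef_pos: [462.4, -43.5, 69.9]
tcp_rot: [2.992, -0.0, 1.555]
contact_force: [-1.4, 5.0, 9.4]
opening: 0.063
grasp_force: 85.6
clock: 3.53
eef_pos: [456.2, -43.7, 98.8]
tcp_rot: [2.996, -0.0, 1.555]
contact_force: [0.6, -0.2, -5.0]
opening: 0.063
grasp_force: 85.8
clock: 3.87
eef_pos: [451.7, -43.8, 138.9]
tcp_rot: [2.991, 0.0, 1.555]
contact_force: [-0.2, 0.2, -4.8]
opening: 0.059
grasp_force: 85.8
[-0.16137226  0.22361957 -4.77717474]
```

View pics/w3.png

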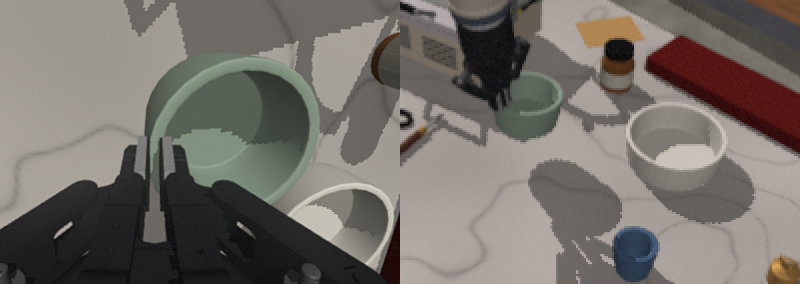

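The medium bowl is held off the bench and looks level in both the wrist view (rim centre about (235,135)) and the side crop at (530,100). Next I'll locate the large rim properly.

```bash
cat >> h.py <<'E'
def outer(im,n,uv,z,test,rmin,rmax,P=None):
    "outermost point along rays where test(colour) holds; circle through them"
    c=plane(n,[uv],z,P)[0]; rr=np.arange(rmin,rmax,.5)
    for _ in range(4):
        pts=[]
        for a in np.linspace(0,2*np.pi,90,endpoint=False):
            X=np.c_[c[0]+rr*np.cos(a),c[1]+rr*np.sin(a),np.full(len(rr),z)]
            p=proj(n,X,P).astype(np.float32); col=cv2.remap(im.astype(np.float32),p[:,0].copy(),p[:,1].copy(),cv2.INTER_LINEAR).reshape(-1,3)
            k=np.nonzero(test(col))[0]
            if len(k) and k[-1]<len(rr)-1: pts.append(X[k[-1],:2])
        pts=np.array(pts)
        for _ in range(5):
            A=np.c_[2*pts,np.ones(len(pts))]; q=np.linalg.lstsq(A,(pts**2).sum(1),rcond=None)[0]
            R0=np.sqrt(q[2]+q[0]**2+q[1]**2); e=np.abs(np.linalg.norm(pts-q[:2],axis=1)-R0); pts=pts[e<=max(1.5,np.percentile(e,85))]
        c=np.r_[q[:2],z]
    return q[:2].round(1),round(R0,1),len(pts)
E
python3 - <<'E'
from h import *
t=cv2.imread('pics/top0.png'); s=cv2.imread('pics/side0.png')
print('L',outer(t,'top',(300.5,170),54,lambda c:c.mean(1)>172,60,95))
print('L',outer(t,'top',(300.5,170),54,lambda c:c.mean(1)>180,60,95))
print('M',outer(t,'top',(247,211),54,lambda c:c[:,1]-c[:,2]>8,40,70))
print('Sb',outer(t,'top',(329,232),54,lambda c:c[:,0]-c[:,2]>30,20,45))
print(proj('side',[[662,-227,54],[513,-42,54],[451,-322,54]]).round())
for z in(54,):
  for nm,uv,th,a,b in(('L',(318,218),lambda c:c.mean(1)>172,60,95),('M',(245,211),lambda c:c[:,1]-c[:,2]>8,40,70),('S',(297,271),lambda c:c[:,0]-c[:,2]>30,20,45)):print(nm,outer(s,'side',uv,z,th,a,b))
E
```

```text
L (array([ 664.7, -221.8]), np.float64(78.4), 88)
L (array([ 664.2, -221.8]), np.float64(77.6), 89)
M (array([514.6, -44.5]), np.float64(54.6), 90)
Sb (array([ 451.6, -322. ]), np.float64(29.6), 90)
[[319. 218.]
 [244. 210.]
 [297. 271.]]
L (array([ 663.8, -222.5]), np.float64(78.4), 71)
M (array([512.5, -46.3]), np.float64(55.7), 49)
S (array([ 449. , -324.7]), np.float64(30.2), 64)
```

```bash

echo '0,0,0,-12,11,1,0;0,0,0,-25,23,2,0;0,0,0,-28,25,2,0;0,0,0,-28,25,2,0;0,0,0,-28,25,2,0' | python3 steer.py
echo '0,0,0,-28,25,2,0;0,0,0,-18,18,1,0;0,0,0,-8,7,0,0;0,0,0,0,0,0,0;0,0,0,0,0,0,0' | python3 steer.py
python3 - <<'E'
from h import *
print(sensors.sense()['contact_force'],tool([617,-221,80]).round(1),sensors.sense()['qpos'].round(2))
a=grab_frame('wrist')[:,:,::-1];P=camera_params('wrist');b=grab_frame('side')[:,:,::-1]
cv2.imwrite('pics/w4.png',a);cv2.imwrite('pics/s4.png',b)
s=sensors.sense()['eef_pos']
print('L',outer(b,'side',(318,218),54,lambda c:c.mean(1)>172,60,95))
c=proj('side',[[s[0]+50,s[1],s[2]-16]])[0];print(c,outer(b,'side',c,s[2]-16,lambda c:c[:,1]-c[:,2]>8,40,70),s)
E
```

```text
clock: 4.38
eef_pos: [558.4, -167.5, 142.9]
tcp_rot: [2.997, -0.001, 1.555]
contact_force: [1.4, 0.3, -4.7]
opening: 0.058
grasp_force: 85.8
clock: 4.8
eef_pos: [606.1, -220.8, 147.0]
tcp_rot: [2.998, -0.001, 1.554]
contact_force: [-0.2, -0.1, -3.5]
opening: 0.059
grasp_force: 86.0
[-0.16529151 -0.08196715 -3.50146058] [-0.1  1.2 67.9] [-0.38  0.44  1.78  0.07  0.79 -0.41]
L (array([ 666.7, -215.7]), np.float64(78.0), 23)
[318.82036133 198.13552412] (array([ 646.5, -227.4]), np.float64(57.4), 29) [ 605.64882588 -219.90692241  147.58293258]
```

```bash

echo '0,0,0,0,1,15,0;0,0,0,0,0,20,0;0,0,0,0,0,12,0;0,0,0,0,0,6,0;0,0,0,0,0,0,0' | python3 steer.py
echo '0,0,0,0,0,4,0;0,0,0,0,0,3,0;0,0,0,0,0,2,0;0,0,0,0,0,0,0' | python3 steer.py
echo '0,0,0,0,0,2,0;0,0,0,0,0,1,0;0,0,0,0,0,0,0' | python3 steer.py
```

```text
clock: 5.32
eef_pos: [614.7, -220.2, 94.9]
tcp_rot: [2.998, -0.001, 1.555]
contact_force: [-0.2, -0.8, -4.2]
opening: 0.062
grasp_force: 86.1
clock: 5.65
eef_pos: [617.4, -221.3, 87.9]
tcp_rot: [2.994, 0.0, 1.555]
contact_force: [-1.0, 0.6, -3.0]
opening: 0.062
grasp_force: 86.0
clock: 5.9
eef_pos: [617.8, -221.3, 84.8]
tcp_rot: [2.995, -0.0, 1.555]
contact_force: [0.5, -0.2, -5.0]
opening: 0.06
grasp_force: 85.9
```

```bash

echo '0,0,0,0,0,2,0;0,0,0,0,0,1,0;0,0,0,0,0,0,0' | python3 steer.py
echo '0,0,0,0,0,1,0;0,0,0,0,0,1,0;0,0,0,0,0,0,0' | python3 steer.py
echo '0,0,0,0,0,1,0;0,0,0,0,0,0,0' | python3 steer.py 40
```

```text
clock: 6.15
eef_pos: [618.3, -221.3, 81.8]
tcp_rot: [2.994, 0.0, 1.555]
contact_force: [0.1, -1.2, -3.5]
opening: 0.064
grasp_force: 85.5
clock: 6.4
eef_pos: [618.6, -221.4, 80.0]
tcp_rot: [2.994, 0.0, 1.555]
contact_force: [-1.7, 0.4, -1.0]
opening: 0.06
grasp_force: 85.6
clock: 6.57
eef_pos: [618.6, -221.3, 79.9]
tcp_rot: [2.994, 0.0, 1.555]
contact_force: [-6.6, 1.6, 10.5]
opening: 0.06
grasp_force: 87.1
```

```bash

echo '0,0,0,0,0,0,0.1;0,0,0,0,0,0,0.2;0,0,0,0,0,0,0.2;0,0,0,0,0,0,0.2' | python3 steer.py
echo '0,0,0,0,0,-10,0.2;0,0,0,0,0,-25,0.2;0,0,0,0,0,-40,0.2;0,0,0,0,0,-40,0.4;0,0,0,0,0,0,0.4' | python3 steer.py
python3 - <<'E'
from h import *
a=grab_frame('top')[:,:,::-1];cv2.imwrite('pics/t5.png',a)
a=grab_frame('side')[:,:,::-1];cv2.imwrite('pics/s5.png',a)
s=sensors.sense();print(s['eef_pos'],s['contact_force'])
th=lambda c:c[:,1]-c[:,2]>8
c=proj('side',[[668,-222,64]])[0]
for z in(64,70): print(z,outer(a,'side',c,z,th,45,70))
print('L',outer(a,'side',(318,218),54,lambda c:c.mean(1)>172,60,95))
E
```

```text
clock: 6.9
eef_pos: [619.1, -221.4, 79.0]
tcp_rot: [2.994, 0.0, 1.555]
contact_force: [-0.2, -0.4, -0.6]
opening: 0.199
grasp_force: 0.0
clock: 7.32
eef_pos: [604.9, -222.6, 201.3]
tcp_rot: [2.984, 0.004, 1.555]
contact_force: [1.3, -1.1, -0.1]
opening: 0.398
grasp_force: 0.0
[ 602.90533456 -221.58148274  195.605963  ] [-0.44978382 -0.33861185 -1.12755335]
64 (array([ 671.1, -226.5]), np.float64(54.9), 57)
70 (array([ 664.9, -230.2]), np.float64(54.5), 49)
L (array([ 663.6, -222.3]), np.float64(78.0), 50)
```

```bash

echo '0.098,0,0,-25,-31,0,0.35;0.098,0,0,-25,-31,0,0.35;0.098,0,0,-25,-31,0,0.35;0,0,0,-25,-31,0,0.35;0,0,0,0,0,0,0.35' | python3 steer.py
echo '0,0,0,0,0,0,0.35' | python3 steer.py
python3 - <<'E'
from h import *
T=[479.4,-322.5,64.5]
s=sensors.sense();print(R.from_euler('xyz',s['tcp_rot']).as_matrix().round(3),tool(T).round(1))
b=grab_frame('wrist')[:,:,::-1];cv2.imwrite('pics/w6.png',b);P=camera_params('wrist')
c=proj('wrist',[[451,-322.5,54]],P)[0];print(c,outer(b,'wrist',c,54,lambda c:c[:,0]-c[:,2]>30,20,45,P))
E
```

```text
clock: 7.83
eef_pos: [472.7, -321.9, 191.4]
tcp_rot: [-2.989, -0.0, 1.553]
contact_force: [-0.1, 0.2, -0.3]
opening: 0.351
grasp_force: 0.0
clock: 7.92
eef_pos: [475.5, -319.7, 191.6]
tcp_rot: [-2.993, -0.001, 1.552]
contact_force: [0.3, 0.3, -0.5]
opening: 0.348
grasp_force: 0.0
[[ 0.019  0.989 -0.148]
 [ 1.    -0.018  0.004]
 [ 0.001 -0.148 -0.989]] [ -2.9  22.7 125.1]
[250.32346605 192.12404331] (array([ 450.4, -320.2]), np.float64(29.5), 90)
```

```bash

echo '0,0,0,-1.5,22,25,0.35;0,0,0,0,0,38,0.35;0,0,0,0,0,30,0.35;0,0,0,0,0,20,0.35;0,0,0,0,0,9,0.35' | python3 steer.py
echo '0,0,0,0,0,3,0.35;0,0,0,0,0,0,0.35' | python3 steer.py
python3 - <<'E'
from h import *
print(sensors.sense()['contact_force'],tool([479,-321,64.5]).round(1))
b=grab_frame('wrist')[:,:,::-1];cv2.imwrite('pics/w7.png',b)
E
```

```text
clock: 8.38
eef_pos: [479.5, -318.4, 65.2]
tcp_rot: [-2.991, -0.003, 1.556]
contact_force: [-0.3, 0.3, 0.4]
opening: 0.345
grasp_force: 0.0
clock: 8.55
eef_pos: [480.9, -320.1, 65.5]
tcp_rot: [-2.994, -0.0, 1.556]
contact_force: [-0.2, -0.3, -0.4]
opening: 0.349
grasp_force: 0.0
[-0.22498036 -0.34770848 -0.35033048] [-1.  -1.7  1.3]
```

View pics/w7.png

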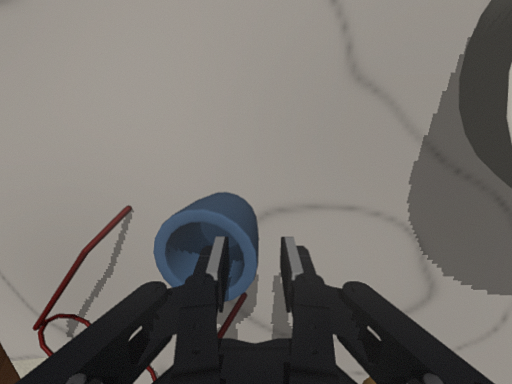

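The wrist view shows the left finger inside the blue bowl at (217,250), the right finger outside at (288,250), and the spectacles clear of both. I'll grip and lift.

```bash

echo '0,0,0,0,0,0,0;0,0,0,0,0,0,0;0,0,0,0,0,0,0;0,0,0,0,0,0,0;0,0,0,0,0,0,0' | python3 steer.py 90
python3 - <<'E'
from h import *
s=sensors.sense();print(s['eef_pos'],s['contact_force'])
E
echo '0,0,0,0,0,-3,0;0,0,0,0,0,-7,0;0,0,0,0,0,-15,0;0,0,0,0,0,-25,0;0,0,0,0,0,-25,0' | python3 steer.py
echo '0,0,0,0,0,-25,0;0,0,0,0,0,-10,0;0,0,0,0,0,0,0;0,0,0,0,0,0,0' | python3 steer.py
python3 - <<'E'
from h import *
s=sensors.sense();print(s['eef_pos'],s['contact_force'])
b=grab_frame('side')[:,:,::-1];cv2.imwrite('pics/s8.png',b);t=grab_frame('top')[:,:,::-1]
c0=s['eef_pos']+[-29,0,-11]
c=proj('side',[c0])[0];print(c0,outer(b,'side',c,c0[2],lambda c:c[:,0]-c[:,2]>30,20,45))
print('M',outer(t,'top',proj('top',[[670,-224,64]])[0],64,lambda c:c[:,1]-c[:,2]>8,45,70))
print('L',outer(t,'top',(300.5,170),54,lambda c:c.mean(1)>172,60,95))
print('Mside',outer(b,'side',proj('side',[[670,-224,64]])[0],64,lambda c:c[:,1]-c[:,2]>8,45,70))
E
```

```text
clock: 9.02
eef_pos: [481.5, -321.1, 67.3]
tcp_rot: [-2.997, 0.001, 1.555]
contact_force: [0.9, 0.3, 6.4]
opening: 0.07
grasp_force: 82.5
[ 481.52401874 -321.14923545   67.34957036] [0.87371685 0.33071397 6.42776291]
clock: 9.43
eef_pos: [490.9, -320.4, 140.6]
tcp_rot: [-2.993, -0.001, 1.555]
contact_force: [0.4, 0.7, -2.2]
opening: 0.07
grasp_force: 85.9
clock: 9.77
eef_pos: [496.4, -320.8, 174.4]
tcp_rot: [-2.995, 0.0, 1.555]
contact_force: [0.1, 0.5, -1.9]
opening: 0.073
grasp_force: 85.9
[ 496.36486414 -320.78823375  174.44339919] [ 0.12661181  0.49483022 -1.89633733]
[ 467.36486414 -320.78823375  163.44339919] (array([ 465.9, -324. ]), np.float64(29.8), 47)
M (array([ 673.7, -224.4]), np.float64(55.4), 88)
L (array([ 665.3, -221.7]), np.float64(79.4), 69)
Mside (array([ 670.4, -227. ]), np.float64(54.8), 28)
```

```bash

echo '0,0,0,5,10,-5,0;0,0,0,14,30,-5,0;0,0,0,17,36,0,0;0,0,0,17,36,0,0;0,0,0,17,36,0,0' | python3 steer.py
echo '0,0,0,15,34,0,0;0,0,0,10,20,0,0;0,0,0,4,9,0,0;0,0,0,0,0,0,0;0,0,0,0,0,0,0' | python3 steer.py
python3 - <<'E'
from h import *
s=sensors.sense();print(s['eef_pos'],s['contact_force'],tool([698.3,-225,87.3]).round(1))
b=grab_frame('side')[:,:,::-1];t=grab_frame('top')[:,:,::-1]
cv2.imwrite('pics/v9.png',np.hstack([cv2.resize(b[150:270,250:383],(400,360)),cv2.resize(t[120:220,245:356],(400,360))]))
E
```

```text
clock: 10.28
eef_pos: [647.0, -251.9, 161.5]
tcp_rot: [-2.993, -0.001, 1.554]
contact_force: [1.0, -1.1, -1.8]
opening: 0.066
grasp_force: 86.0
clock: 10.7
eef_pos: [707.5, -224.9, 152.2]
tcp_rot: [-2.992, -0.0, 1.555]
contact_force: [-0.8, 0.0, -2.7]
opening: 0.066
grasp_force: 86.0
[ 707.52671881 -224.93412028  152.23669053] [-0.77875514  0.04431949 -2.66032261] [-0.2  0.5 65.6]
```

View pics/v9.png

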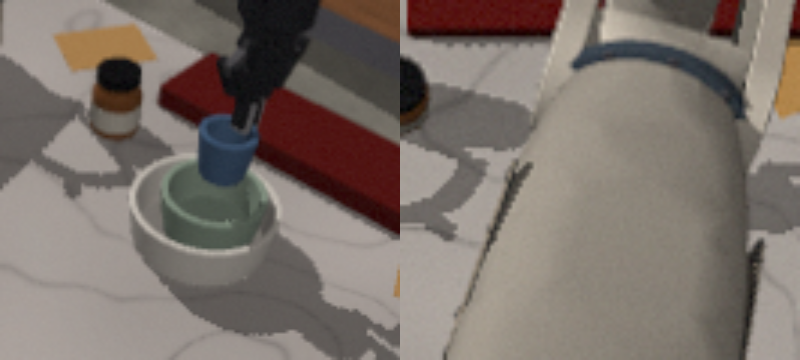

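The side crop shows the medium bowl nested in the large one at (215,205), and the small bowl held upright just above it at (228,150). I'll lower it.

```bash

echo '0,0,0,0,0,14,0;0,0,0,0,0,18,0;0,0,0,0,0,14,0;0,0,0,0,0,8,0;0,0,0,0,0,0,0' | python3 steer.py
echo '0,0,0,0,0,4,0;0,0,0,0,0,3,0;0,0,0,0,0,0,0;0,0,0,0,0,0,0' | python3 steer.py
echo '0,0,0,0,0,1.5,0;0,0,0,0,0,1,0;0,0,0,0,0,0,0' | python3 steer.py
echo '0,0,0,0,0,1,0;0,0,0,0,0,0,0' | python3 steer.py
```

```text
clock: 11.22
eef_pos: [698.1, -225.1, 97.4]
tcp_rot: [-2.99, -0.001, 1.554]
contact_force: [-0.7, 0.1, -2.1]
opening: 0.068
grasp_force: 86.0
clock: 11.55
eef_pos: [699.6, -225.2, 93.7]
tcp_rot: [-2.995, 0.0, 1.555]
contact_force: [-0.2, -0.7, -1.1]
opening: 0.073
grasp_force: 86.0
clock: 11.8
eef_pos: [698.9, -225.1, 90.7]
tcp_rot: [-2.995, 0.0, 1.555]
contact_force: [0.6, 0.2, -3.5]
opening: 0.069
grasp_force: 86.0
clock: 11.97
eef_pos: [698.8, -225.1, 89.7]
tcp_rot: [-2.995, -0.0, 1.555]
contact_force: [-0.3, 1.0, -2.3]
opening: 0.068
grasp_force: 86.0
```

```bash

echo '0,0,0,0,0,1,0;0,0,0,0,0,0,0' | python3 steer.py
echo '0,0,0,0,0,1,0;0,0,0,0,0,0,0' | python3 steer.py
echo '0,0,0,0,0,1,0;0,0,0,0,0,0,0' | python3 steer.py
```

```text
clock: 12.13
eef_pos: [698.5, -225.1, 88.6]
tcp_rot: [-2.994, -0.0, 1.555]
contact_force: [-1.1, -0.4, -2.4]
opening: 0.072
grasp_force: 86.0
clock: 12.3
eef_pos: [698.5, -225.1, 87.7]
tcp_rot: [-2.995, 0.0, 1.555]
contact_force: [0.3, -0.2, -2.5]
opening: 0.07
grasp_force: 86.1
clock: 12.47
eef_pos: [698.8, -225.2, 87.5]
tcp_rot: [-2.996, 0.0, 1.555]
contact_force: [0.4, 0.1, 1.9]
opening: 0.068
grasp_force: 86.7
```

```bash

echo '0,0,0,0,0,0.5,0;0,0,0,0,0,0,0.12;0,0,0,0,0,0,0.2;0,0,0,0,0,0,0.2;0,0,0,0,0,0,0.2' | python3 steer.py
echo '0,0,0,0,0,-10,0.2;0,0,0,0,0,-25,0.2;0,0,0,0,0,-40,0.2;0,0,0,0,0,-40,0.4;0,0,0,0,0,0,0.4' | python3 steer.py
echo '-0.12,0,0,0,-30,-25,0.7;0,0,0,0,-30,-25,0.7;0,0,0,0,0,0,0.7' | python3 steer.py
python3 - <<'E'
from h import *
s=sensors.sense();print(s['eef_pos'],s['contact_force'])
b=grab_frame('side')[:,:,::-1];t=grab_frame('top')[:,:,::-1]
cv2.imwrite('pics/s10.png',b);cv2.imwrite('pics/t10.png',t)
for n,im in(('side',b),('top',t)):
  print(n,'S',outer(im,n,proj(n,[[668,-225,74]])[0],74,lambda c:c[:,0]-c[:,2]>30,20,42))
  print(n,'M',outer(im,n,proj(n,[[670,-224,64]])[0],64,lambda c:c[:,1]-c[:,2]>8,45,70))
  print(n,'L',outer(im,n,proj(n,[[665,-222,54]])[0],54,lambda c:c.mean(1)>172,60,95))
# clip geometry
def onplane(n,uv,p0,nr):
    c,d=ray(n,[uv]);d=d[0];return c+d*(nr@(p0-c)/(nr@d))
def red(im,u,v):
    m=np.zeros(im.shape[:2],bool);w=im[v-9:v+9,u-9:u+9].astype(int);m[v-9:v+9,u-9:u+9]=(w[...,2]-w[...,1]>60)&(w[...,2]-w[...,0]>50);return blob(m)
s0=cv2.imread('pics/side0.png');t0=cv2.imread('pics/top0.png')
for yaw in(.25,):
  x=np.array([np.cos(yaw),np.sin(yaw),0]);y=np.array([-x[1],x[0],0])
  h=np.array([476,266,0])+250*x;h[2]=110
  for tip in((239.5,156),):
    for off in(-155,-160,-165,-170):
      p=onplane('side',tip,h+off*y,y);dp=p-h
      print(off,'ptr',dp@x,dp[2],np.hypot(dp@x,dp[2]),np.degrees(np.arctan2(dp[2],-(dp@x))))
      b_,st,c=red(s0,239,141);q=onplane('side',c,h+off*y,y);dq=q-h;print('  clip',c,st,dq@x,dq[2],np.hypot(dq@x,dq[2]),np.degrees(np.arctan2(dq[2],-(dq@x))))
  d=np.array([658.4,142.2,110.1])-h;print('tri ptr lateral',d@y,d@x); d=np.array([660.7,150.5,169.6])-h;print('tri clip',d@y,d@x,d[2])
E
```

```text
clock: 12.88
eef_pos: [698.0, -225.1, 86.1]
tcp_rot: [-2.994, -0.0, 1.555]
contact_force: [0.2, -0.4, 1.1]
opening: 0.201
grasp_force: 0.4
clock: 13.3
eef_pos: [719.9, -226.4, 210.1]
tcp_rot: [-3.007, 0.003, 1.555]
contact_force: [1.5, -0.4, 0.6]
opening: 0.403
grasp_force: 0.0
clock: 13.55
eef_pos: [656.6, -224.9, 257.9]
tcp_rot: [-3.114, 0.0, 1.554]
contact_force: [2.2, -0.3, 1.7]
opening: 0.7
grasp_force: 0.0
[ 656.61606681 -224.8797267   257.88887366] [ 2.22530144 -0.25985207  1.68441562]
side S (array([ 667., -227.]), np.float64(30.6), 63)
side M (array([ 670.4, -226.6]), np.float64(55.3), 49)
side L (array([ 663.5, -222. ]), np.float64(78.0), 41)Traceback (most recent call last):
  File "<stdin>", line 6, in <module>
  File "h.py", line 50, in outer
    A=np.c_[2*pts,np.ones(len(pts))]; q=np.linalg.lstsq(A,(pts**2).sum(1),rcond=None)[0]
                                                          ~~~~~~~~~~~~^^^
    return umr_sum(a, axis, dtype, out, keepdims, initial, where)
numpy.exceptions.AxisError: axis 1 is out of bounds for array of dimension 1
```

```bash
python3 - <<'E'
from h import *
np.set_printoptions(precision=1,suppress=True)
def onplane(n,uv,p0,nr):
    c,d=ray(n,[uv]);d=d[0];return c+d*(nr@(p0-c)/(nr@d))
def msk(im,u,v,f):
    m=np.zeros(im.shape[:2],bool);w=im[v-9:v+9,u-9:u+9].astype(int);m[v-9:v+9,u-9:u+9]=f(w[...,0],w[...,1],w[...,2]);return blob(m)
red=lambda b,g,r_:(r_-g>60)&(r_-b>50)
yel=lambda b,g,r_:(r_-b>60)&(r_-g<60)
s0=cv2.imread('pics/side0.png');t0=cv2.imread('pics/top0.png')
for n,im,u,v in(('side',s0,239,141),('top',t0,185,159)):print(n,'red',msk(im,u,v,red)[1:])
for n,im,u,v in(('side',s0,239,155),('top',t0,191,164)):print(n,'yel',msk(im,u,v,yel)[1:])
yaw=.25
x=np.array([np.cos(yaw),np.sin(yaw),0]);y=np.array([-x[1],x[0],0])
h=np.array([476,266,0])+250*x;h[2]=110
for nm,n,uv in(('ptr','side',(239.5,156)),('ptr','top',(190.75,163.75)),('clip','side',msk(s0,239,141,red)[2]),('clip','top',msk(t0,185,159,red)[2])):
  for off in(-155,-162,-169):
    p=onplane(n,uv,h+off*y,y);d=p-h;print(nm,n,off,-(d@x),d[2],'r',np.hypot(d@x,d[2]),'deg',np.degrees(np.arctan2(d[2],-(d@x))))
for P in([658.4,142.2,110.1],[660.7,150.5,169.6]):d=np.array(P)-h;print('tri',d@x,d@y,d[2])
print(h, tool([474,268,150]),sensors.sense()['tcp_rot'])
E
```

```text
side red (array([236, 139,   4,   4,   8], dtype=int32), array([237.8, 140.6]))
top red (array([183, 156,   5,   6,  18], dtype=int32), array([184.8, 158.5]))Traceback (most recent call last):
  File "<stdin>", line 11, in <module>
  File "<stdin>", line 6, in msk
  File "h.py", line 15, in blob
    n,l,s,c=cv2.connectedComponentsWithStats(m.astype(np.uint8)); i=1+np.argmax(s[1:,4]); return l==i,s[i],c[i]
                                                                      ~~~~~~~~~^^^^^^^^^
    return _wrapfunc(a, 'argmax', axis=axis, out=out, **kwds)
    return bound(*args, **kwds)
ValueError: attempt to get argmax of an empty sequence
```

```bash
python3 - <<'E'
from h import *
np.set_printoptions(precision=1,suppress=True)
def onplane(n,uv,p0,nr):
    c,d=ray(n,[uv]);d=d[0];return c+d*(nr@(p0-c)/(nr@d))
yaw=.25
x=np.array([np.cos(yaw),np.sin(yaw),0]);y=np.array([-x[1],x[0],0])
h=np.array([476,266,0])+250*x;h[2]=110
for nm,n,uv in(('ptr','side',(239.5,156)),('ptr','top',(190.75,163.75)),('clip','side',(237.9,140.6)),('clip','top',(185.3,158.7))):
  for off in(-155,-162,-169):
    p=onplane(n,uv,h+off*y,y);d=p-h;print(nm,n,off,-(d@x),d[2],'r',np.hypot(d@x,d[2]),'deg',np.degrees(np.arctan2(d[2],-(d@x))))
for P in([658.4,142.2,110.1],[660.7,150.5,169.6]):d=np.array(P)-h;print('tri',d@x,d@y,d[2])
print(h, tool([474,268,150]),sensors.sense()['tcp_rot'])
# predicted bar/lid check by projecting into top & side
print(proj('top',[[476,266,152],h]),proj('side',[[476,266,152],h]))
print(s:=cv2.imread('pics/side0.png')[136:160,232:246,::-1].tolist().__len__())
E
```

```text
ptr side -155 88.20641341229478 -11.963414834248738 r 89.01401384926409 deg -7.7238816594341895
ptr side -162 98.43814345639834 -4.180963144213251 r 98.52689247081595 deg -2.4320618307575406
ptr side -169 108.66987350050218 3.6014885458225763 r 108.7295365867106 deg 1.8981764463964104
ptr top -155 81.1916207780037 -85.5537728885688 r 117.94713790519874 deg -46.49854762113629
ptr top -162 98.18942296256175 -22.682473700866467 r 100.77528166624664 deg -13.00756691552664
ptr top -169 115.18722514711968 40.18882548683541 r 121.99687918592242 deg 19.233880828713502
clip side -155 97.2389379544276 56.814612393693665 r 112.62020793778828 deg 30.29682194792729
clip side -162 107.37052882225166 63.83455577715381 r 124.9130936725071 deg 30.732577980029887
clip side -169 117.50211969007628 70.85449916061418 r 137.21190977084493 deg 31.09023483824929
clip top -155 94.64778506367787 37.51388884518542 r 101.81107539825464 deg 21.621023915324702
clip top -162 110.94215390472806 93.95171301480855 r 145.37911091844424 deg 40.25969989570884
clip top -169 127.23652274577825 150.38953718443122 r 196.99275523476584 deg 49.767230306754264
tri -103.8989844356883 -165.07783997580282 0.09999999999999432
tri -99.61703300394122 -157.60489598188988 59.599999999999994
[718.2 327.9 110. ] [ 489.8 -191.4  111.3] [-3.1  0.   1.6]
[[145.4 217.2]
 [136.1 144.4]] [[176.  150.3]
 [219.7 132.2]]
24
```

```bash

echo '-0.027,0,0,20,-8,0,0.7;0,0,0,38,-14,0,0.7;0,0,0,38,-14,0,0.7;0,0,0,38,-14,0,0.7;0,0,0,38,-14,0,0.7' | python3 steer.py
echo '0,0,0,38,-14,0,0.7;0,0,0,38,-14,0,0.7;0,0,0,38,-14,0,0.7;0,0,0,38,-14,0,0.7;0,0,0,38,-14,0,0.7' | python3 steer.py
echo '0,0,0,38,-14,0,0.7;0,0,0,38,-14,0,0.7;0,0,-0.09,30,-10,0,0.7;0,0,-0.09,15,-5,0,0.7;0,0,-0.087,0,0,0,0.7' | python3 steer.py
echo '0,0,0,0,0,0,0.7;0,0,0,0,0,0,0.7' | python3 steer.py
python3 - <<'E'
from h import *
s=sensors.sense();print(s['eef_pos'],s['tcp_rot'],tool([475,267,158]).round(1))
P=camera_params('wrist');b=grab_frame('wrist')[:,:,::-1];cv2.imwrite('pics/w11.png',b);np.savez('w11.npz',**P)
g=b.max(2);c=proj('wrist',[[475,267,152]],P)[0];print(c,proj('wrist',[[475+12.8,267-49.5,152],[475-12.8,267+49.5,152]],P))
E
```

```text
clock: 14.07
eef_pos: [598.5, -49.8, 255.1]
tcp_rot: [3.141, -0.0, 1.555]
contact_force: [0.5, 0.7, -0.0]
opening: 0.702
grasp_force: 0.0
clock: 14.48
eef_pos: [531.4, 141.9, 255.3]
tcp_rot: [3.141, -0.0, 1.555]
contact_force: [1.2, -0.3, 1.1]
opening: 0.702
grasp_force: 0.0
clock: 14.9
eef_pos: [488.5, 264.8, 255.2]
tcp_rot: [3.141, -0.001, 1.83]
contact_force: [0.6, -0.9, -0.1]
opening: 0.702
grasp_force: 0.0
clock: 15.07
eef_pos: [489.6, 261.4, 255.1]
tcp_rot: [3.142, 0.0, 1.82]
contact_force: [-0.1, -0.2, -1.0]
opening: 0.698
grasp_force: 0.0
[489.55074323 261.43069593 255.09575854] [3.14151454e+00 7.54091415e-05 1.82004295e+00] [  9.  -12.7  97.1]
[240.20087809 191.70933964] [[241.36904532 245.11239306]
 [238.88398438 130.24090441]]
```

View pics/w11.png

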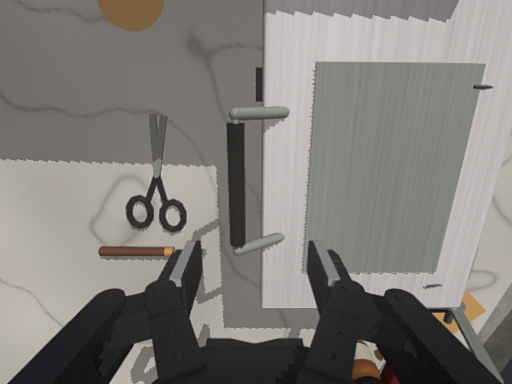

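The wrist view shows the bar sleeve from (236,124) to (238,245), parallel to the finger pads and clear of its arms. Next I'll work out the exact shift to it.

```bash
python3 - <<'E'
from h import *
P=dict(np.load('w11.npz'));X=plane('wrist',[(236,124),(238,245),(237,184.5)],152,P);print(X,np.linalg.norm(X[0]-X[1]))
b=X[2];print(tool([b[0],b[1],157]).round(1))
E
```

```text
[[458.90980734 320.62150392 152.        ]
 [484.81235496 216.8584204  152.        ]
 [470.92406462 272.55442425 152.        ]] 106.94727427245594
[ 15.9 -15.3  98.1]
```

```bash

echo '0,0,0,13,-14,20,0.45;0,0,0,0,0,35,0.45;0,0,0,0,0,25,0.45;0,0,0,0,0,12,0.45;0,0,0,0,0,6,0.45' | python3 steer.py
echo '0,0,0,0,0,0,0.45' | python3 steer.py
echo '0,0,0,0,0,0,0;0,0,0,0,0,0,0;0,0,0,0,0,0,0;0,0,0,0,0,0,0;0,0,0,0,0,0,0' | python3 steer.py 60
python3 - <<'E'
from h import *
s=sensors.sense();print(s['eef_pos'],s['tcp_rot'],s['contact_force'])
E
```

```text
clock: 15.53
eef_pos: [471.8, 268.8, 155.0]
tcp_rot: [-3.138, 0.001, 1.818]
contact_force: [0.0, 0.1, -1.0]
opening: 0.45
grasp_force: 0.0
clock: 15.62
eef_pos: [472.3, 269.1, 156.0]
tcp_rot: [-3.139, 0.001, 1.819]
contact_force: [-0.3, -0.1, -0.2]
opening: 0.449
grasp_force: 0.0
clock: 16.03
eef_pos: [471.9, 269.7, 158.1]
tcp_rot: [-3.141, -0.0, 1.821]
contact_force: [-5.1, -2.4, 1.3]
opening: 0.14
grasp_force: 58.4
[471.89011833 269.66166116 158.05879955] [-3.14068435e+00 -4.87774883e-05  1.82099968e+00] [-5.10921558 -2.42369076  1.28891086]
```

```bash

echo '0,0,0,0,2.4,-12.4,0;0,0,0,0,3,-12.3,0;0,0,0,0,3.7,-12.1,0;0,0,0,0,4.2,-11.9,0;0,0,0,0,0,0,0' | python3 steer.py 80
echo '0,0,0,0,4.8,-11.7,0;0,0,0,0,5.4,-11.5,0;0,0,0,0,6,-11.2,0;0,0,0,0,6.5,-10.9,0;0,0,0,0,0,0,0' | python3 steer.py
echo '0,0,0,0,7.1,-10.5,0;0,0,0,0,7.6,-10.1,0;0,0,0,0,0,0,0;0,0,0,0,0,0,0' | python3 steer.py
python3 - <<'E'
from h import *
s=sensors.sense();print(s['eef_pos'],s['contact_force'])
for n in('side','top'):cv2.imwrite(f'pics/{n}12.png',grab_frame(n)[:,:,::-1])
b=cv2.imread('pics/side12.png').astype(int);t=cv2.imread('pics/top12.png').astype(int)
for nm,im,(u,v) in(('side',b,(239,144)),('top',t,(187,159))):
    w=im[v-14:v+14,u-14:u+14];B,G,Rr=w[...,0],w[...,1],w[...,2]
    for k,m in(('red',(Rr-G>60)&(Rr-B>50)),('yel',(Rr-B>45)&(G-B>30)&(Rr-G<60))):
        y,x=np.nonzero(m);print(nm,k,list(zip(x+u-14,y+v-14)))
E
```

```text
clock: 16.45
eef_pos: [485.1, 273.0, 208.2]
tcp_rot: [-3.141, -0.0, 1.821]
contact_force: [-6.1, -1.5, -2.5]
opening: 0.131
grasp_force: 78.7
clock: 16.87
eef_pos: [507.3, 278.7, 253.5]
tcp_rot: [-3.141, 0.0, 1.821]
contact_force: [-7.3, -1.8, -1.1]
opening: 0.131
grasp_force: 79.2
clock: 17.2
eef_pos: [520.5, 282.0, 272.7]
tcp_rot: [-3.14, 0.0, 1.821]
contact_force: [-7.8, -1.0, -0.0]
opening: 0.129
grasp_force: 79.5
[520.54177443 281.9994616  272.7424952 ] [-7.7528831  -1.04675438 -0.02815222]
side red [(np.int64(236), np.int64(139)), (np.int64(237), np.int64(140)), (np.int64(238), np.int64(140)), (np.int64(239), np.int64(140)), (np.int64(237), np.int64(141)), (np.int64(238), np.int64(141)), (np.int64(239), np.int64(141)), (np.int64(237), np.int64(142)), (np.int64(238), np.int64(142))]
side yel [(np.int64(234), np.int64(140)), (np.int64(235), np.int64(140)), (np.int64(235), np.int64(141)), (np.int64(240), np.int64(142))]
top red [(np.int64(187), np.int64(156)), (np.int64(183), np.int64(157)), (np.int64(185), np.int64(157)), (np.int64(186), np.int64(157)), (np.int64(187), np.int64(157)), (np.int64(183), np.int64(158)), (np.int64(184), np.int64(158)), (np.int64(185), np.int64(158)), (np.int64(186), np.int64(158)), (np.int64(183), np.int64(159)), (np.int64(184), np.int64(159)), (np.int64(185), np.int64(159)), (np.int64(186), np.int64(159)), (np.int64(183), np.int64(160)), (np.int64(184), np.int64(160)), (np.int64(185), np.int64(160)), (np.int64(186), np.int64(160)), (np.int64(183), np.int64(161)), (np.int64(184), np.int64(161))]
top yel [(np.int64(187), np.int64(155)), (np.int64(185), np.int64(161)), (np.int64(184), np.int64(162)), (np.int64(185), np.int64(162)), (np.int64(186), np.int64(162)), (np.int64(184), np.int64(163)), (np.int64(185), np.int64(163)), (np.int64(186), np.int64(163)), (np.int64(185), np.int64(164))]
```

```bash
python3 - <<'E'
from h import *
np.set_printoptions(precision=1,suppress=True,linewidth=200)
yaw=.2465
x=np.array([np.cos(yaw),np.sin(yaw),0]);y=np.array([-x[1],x[0],0])
h=np.array([472,269.8,0])+250*x;h[2]=110
def onplane(n,uv,off):
    c,d=ray(n,[uv]);d=d[0];q=c+d*(y@(h+off*y-c)/(y@d))-h;return np.array([-(q@x),q[2],np.hypot(q@x,q[2]),np.degrees(np.arctan2(q[2],-(q@x)))])
tip=lambda a,off,rad=107:h+off*y+rad*(-x*np.cos(a)+np.array([0,0,np.sin(a)]))
for off in(-155,-160,-165,-170):
    print(off,'shut tip px',proj('side',[tip(0,off)])[0],proj('top',[tip(0,off)])[0],'clip by side',onplane('side',(237.9,140.6),off),'top',onplane('top',(185.3,158.7),off))
    for a in(.4,.5,.55,.6,.7):print('   ',a,proj('side',[tip(a,off)])[0],proj('top',[tip(a,off)])[0])
b0=cv2.imread('pics/side0.png').astype(int);b=cv2.imread('pics/side12.png').astype(int)
for nm,i in(('before',b0),('now',b)):
    print(nm);[print(v,' '.join('%3d,%3d,%3d'%tuple(i[v,u,::-1]) for u in range(232,247))) for v in range(137,147)]
E
```

```text
-155 shut tip px [235.1 155.6] [187.  166.5] clip by side [ 87.8  52.7 102.4  31. ] top [81.7  4.6 81.8  3.2]
    0.4 [236.2 144.6] [184.2 160.9]
    0.5 [236.9 141.7] [183.4 158.7]
    0.55 [237.3 140.2] [183.  157.5]
    0.6 [237.8 138.8] [182.5 156.3]
    0.7 [238.8 135.9] [181.6 153.6]
-160 shut tip px [236.2 156. ] [188.5 166.1] clip by side [ 95.   57.7 111.1  31.3] top [ 93.2  44.6 103.3  25.6]
    0.4 [237.4 145. ] [185.8 160.6]
    0.5 [238.1 142.1] [185.  158.4]
    0.55 [238.5 140.6] [184.5 157.2]
    0.6 [239.  139.1] [184.1 155.9]
    0.7 [240.  136.3] [183.2 153.2]
-165 shut tip px [237.3 156.4] [190.  165.8] clip by side [102.2  62.7 119.9  31.5] top [104.7  84.6 134.6  38.9]
    0.4 [238.5 145.4] [187.3 160.2]
    0.5 [239.3 142.4] [186.5 158. ]
    0.55 [239.7 141. ] [186.1 156.9]
    0.6 [240.1 139.5] [185.7 155.6]
    0.7 [241.1 136.7] [184.8 152.9]
-170 shut tip px [238.5 156.8] [191.5 165.5] clip by side [109.4  67.7 128.6  31.7] top [116.2 124.6 170.4  47. ]
    0.4 [239.7 145.8] [188.9 159.9]
    0.5 [240.4 142.8] [188.1 157.7]
    0.55 [240.9 141.4] [187.7 156
[... 3066 characters left out ...]
, 96 115, 99, 88 100, 76, 70  76, 46, 46  69, 36, 36  75, 60, 51 109, 96, 71 109, 91, 64  64, 53, 37  28, 26, 23  25, 23, 23  15, 14, 14  22, 20, 19
144 121,110, 99 119,109, 97 118,108, 97 119,109, 97 100, 96, 89  70, 69, 66  62, 61, 59  69, 69, 66 113,103, 92 117,106, 90  97, 88, 77  90, 83, 74  89, 82, 73  88, 82, 72  84, 78, 69
145 119,109, 97 120,110, 98 120,109, 97 120,109, 98  96, 92, 87  73, 72, 71  64, 66, 62  77, 74, 70 112,103, 94 118,108, 97 119,110, 97 119,109, 96 118,108, 96 119,110, 97 116,108, 94
146 119,109, 99 120,109, 99 120,110, 99 117,107, 97  91, 89, 85  65, 65, 62  59, 58, 57  89, 85, 78 116,106, 95 118,109, 97 121,112,100 118,107, 95 116,107, 95 110,102, 91  98, 93, 84
```

The side pixels put the pointer tip at (239.5,142.3), which is a = 0.50 and matches the prediction. The clip's inner edge is near (239.7,141), a ≈ 0.55. I'll raise another 0.04 rad.

```bash

echo '0,0,0,0,3.2,-4,0;0,0,0,0,3.2,-3.9,0;0,0,0,0,0,0,0;0,0,0,0,0,0,0;0,0,0,0,0,0,0' | python3 steer.py
python3 - <<'E'
from h import *
a=sensors.sense();im={n:grab_frame(n)[:,:,::-1].astype(int) for n in('side','top')};s=sensors.sense()
print(s['eef_pos'],s['eef_pos']-a['eef_pos'],s['contact_force'],s['grasp_force'])
from scipy.optimize import brentq
hgt=s['eef_pos'][2]-158.06;print('angle by height',brentq(lambda q:250*np.sin(q)+42*np.cos(q)-42-hgt,0,1.2))
i=im['side']
for v in range(138,146):print(v,' '.join('%3d,%3d,%3d'%tuple(i[v,u,::-1]) for u in range(234,247)))
print('stack')
for n,z,th,a,b in(('S',74,lambda c:c[:,0]-c[:,2]>30,20,42),('M',64,lambda c:c[:,1]-c[:,2]>8,45,70)):
  for k in im:print(n,k,outer(im[k],k,proj(k,[[668,-226,z]])[0],z,th,a,b))
E
```

```text
clock: 17.72
eef_pos: [526.3, 283.5, 280.1]
tcp_rot: [-3.139, 0.0, 1.821]
contact_force: [-7.7, -2.0, 0.5]
opening: 0.129
grasp_force: 79.5
[526.25234988 283.46678381 279.98700449] [-0.0401912  -0.01638066 -0.07264133] [-7.60253371 -1.99401511 -0.02703593] 79.51363563537598
angle by height 0.536733547846818
138  94, 84, 82 102, 75, 75  93, 69, 70  99, 77, 77  90, 81, 81  66, 64, 63  64, 63, 61  73, 73, 70  91, 85, 87  96, 92, 92  94, 90, 91  96, 92, 93 105, 98, 99
139  97, 75, 56 104, 60, 42  95, 42, 31 103, 49, 48  87, 47, 47  65, 35, 32  64, 61, 59  80, 78, 77  93, 87, 89  94, 90, 91  96, 90, 91  94, 89, 90  96, 91, 92
140 114, 88, 54 106, 78, 43  96, 59, 34  98, 30, 21  87, 11, 12 105, 27, 26  81, 66, 64  87, 82, 83  86, 81, 81  90, 87, 88  95, 90, 91  96, 91, 91  96, 91, 92
141 111, 81, 51 103, 69, 39  95, 56, 30  89, 29, 21  81,  9,  8 109, 19, 17  97, 57, 51  94, 66, 56  76, 63, 49  68, 64, 62  65, 61, 62  72, 68, 69  78, 74, 76
142 112, 90, 76 105, 75, 62 100, 45, 35  85, 19, 17  84, 18, 17  84, 37, 34 101, 71, 62 109, 74, 59  78, 62, 35  39, 35, 27  16, 15, 15  15, 18, 18  32, 28, 28
143 118,108, 97 114, 99, 89 100, 77, 70  77, 48, 46  71, 39, 38  69, 55, 54 106, 97, 88 115, 99, 88  99, 88, 77  89, 81, 72  87, 80, 72  71, 65, 58  67, 60, 55
144 118,109, 97 120,110, 97 100, 96, 90  70, 68, 65  64, 62, 60  70, 70, 67 111,103, 92 120,110, 98 120,109, 97 120,109, 98 118,108, 96 108,100, 89 105, 96, 86
145 120,111, 99 118,107, 95  97, 93, 88  76, 74, 72  69, 69, 67  80, 77, 73 114,106, 94 119,108, 96 118,108, 96 118,108, 97 117,107, 94 116,108, 95 115,106, 95
stack
S side (array([ 667.5, -226.6]), np.float64(30.5), 58)
S top (array([ 669.2, -225. ]), np.float64(30.3), 86)
M side (array([ 671.1, -226.3]), np.float64(55.0), 50)
M top (array([ 673.7, -224.3]), np.float64(55.4), 88)
```

```bash
python3 -c "from rig import r, sensors, grab_frame, camera_params, sign_off;print(sign_off())"
```

```text
the job is handed in; nothing more can be done
None
```

The bowls are nested in one stack on the bench, and I handed in with the gripper holding the lid by its bar at about 0.54 rad; I read the red clip at about 0.55 rad, well within the 5 degree tolerance, but the hand-in returned no verdict.

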